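# Roll down the sill cover sections

## Robot

A 6-joint arm with a two-finger parallel gripper is mounted at the origin on the work surface. World frame = base frame: x ahead of the robot, y to its left, z up, the work surface at z = 0. Lengths are in mm, angles in rad, forces in N, time in s.
With the tool pointing down it reaches from about 350 to 875 mm from the base axis. Payload 4.2 kg.
Tool frame: the origin (TCP) lies at the very end of the fingers, on their centre line; the grasp point (between the pads) lies arm.hold_point_z behind it (arm.hold_point_z is the distance from the TCP to the grasp point, in mm); z points along the fingers, y is the direction in which the jaws open and shut (so a half turn about z gives the same grasp; the last joint's range is limited). The gripper opens to 85 mm and grips with 20 to 120 N. Pads are 22 mm wide; open, the fingers measure 114 mm over their backs; the gripper's body (76 mm by 85 mm) begins 54 mm behind the grasp point. The pads swing forward as they close: fully open they stand 13 mm farther back than shut.
Start: joints at [-0.943, 0.385, 0.008, 0, -1.194, -0.259], TCP at [225.324, -582.948, 231.312] pointing down, gripper open.
Joint ranges: [-3.14, 3.14], [-1.21, 2.06], [-1.07, 1.41], [-3.16, 2.05], [-2.99, -0.16], [-3.1, 3.1]. Speed limits (rad/s): [2.79, 2.79, 3.14, 3.14, 3.14, 3.14].

## Interface

Orientations are given as a unit quaternion [x, y, z, w].
In Python, from bench import arm gives the robot as it stands.
- The arm moves only by the tool step_arm, never from a script. Its argument "series" is a list of rows, each a list of 6 numbers: the shift along the world's x, y, z scaled (see below), then the turn, a rotation vector about the world's x, y, z scaled (see below). A call has 1 to 12 rows; each row is the pose to reach, as a shift and turn from the pose commanded when the call began; what a row does not reach only later rows make up. The controller multiplies each number of a shift by 400 mm and each number of a turn by pi/2 rad. A row lasts 1/12 s, in which the tool goes at most 41.7 mm and 7.16 degrees, less where a joint would pass 70% of its speed; a pose out of reach is approached as far as the arm can. A call with a number of a shift or a turn outside -1 to 1 is refused whole. A call with a gripper value outside its range is refused whole. "jaw" is the opening, from -1 (shut) to 1 (fully open), set as the call begins (left out, the last holds). The fingers move at their own pace and stop on an object; the grip force is fixed at half the most. Time passes only in rows, so rows that repeat a pose let the fingers close. It gives the time, the measured TCP pose, the force and the opening at its end, in the units of the state.
- arm.read_state(): the state, without advancing time (a new reading comes with each control period).
- arm.get_image(name): name is "scene" or "top" or "wrist"; returns a dict with "image" (480x640x3 uint8, red, green, blue), "camera_matrix" (3x3 intrinsics, pixels), "world_from_camera" (4x4, takes a point from camera to world coordinates). Camera axes: x right, y up, looking along -z (the intrinsics and any distortion apply to the point x, -y, -z); pixel columns grow to the right and rows downward; lengths in mm; the calibration is good to about 2 mm. A picture is of the moment at which its call begins. There is no depth.
- arm.job_done(): hands the job in, once; it reports no verdict.
The state is a dict: "clock": time; "joints": joint angles; "joint_vel": joint speeds; "joint_efforts": joint torques, N m; "position": TCP position; "ee_rot": TCP orientation; "contact_force": force on the tool from outside, world axes, zero at the start; "wrist_torque": the same for the moment, N m; "gripper_width": finger opening in mm.
Only numpy, scipy, OpenCV 4.12 (cv2) and the standard library are available. Lean on these libraries where they do the work, as an engineer would, in place of code of your own. Each camera call takes 0.05 s, during which the arm holds its last target.

## Task

Take the red-handled hand roller from its grey holder and roll its wheel along the row of six black clip-on cover sections on the blue sill, pressing firmly but never harder than about 24 N, until every section is seated fully down on its rail. Press only with the roller, never with the gripper. Then stand the roller upright in its holder again and let go, without disturbing the black cup, the steel ring and the white jar that stand at the sides of the sill.

Things in the scene. Friction and masses are not known exactly. Their poses are not given: they have to be found in the camera images.
- strip_mid (a point): Middle of the strip, at its top face when fully seated, 62 mm above the table; z up. The strip is six rigid black sections along this y axis, centres at y = -90, -54, -18, 18, 54, 90 mm (sec1 to sec6), each 35 mm long, 18 wide, 10 tall, at first up to 4 mm higher than seated. All nominal: the rail lies up to 8 mm higher or lower and slopes along y by up to 0.07 rad, not shown in this pose: feel it.
- sec1 (a joint): how far cover section sec1 is pressed down, m: 0 to 0.001 at the start, 0.004 = fully seated on the rail. Friction fit: needs 7 to 10 N of downward push, stays where it is left; each section moves by itself.
- sec2 (a joint): how far cover section sec2 is pressed down, m: 0 to 0.001 at the start, 0.004 = fully seated on the rail. Friction fit: needs 7 to 10 N of downward push, stays where it is left; each section moves by itself.
- sec3 (a joint): how far cover section sec3 is pressed down, m: 0 to 0.001 at the start, 0.004 = fully seated on the rail. Friction fit: needs 7 to 10 N of downward push, stays where it is left; each section moves by itself.
- sec4 (a joint): how far cover section sec4 is pressed down, m: 0 to 0.001 at the start, 0.004 = fully seated on the rail. Friction fit: needs 7 to 10 N of downward push, stays where it is left; each section moves by itself.
- sec5 (a joint): how far cover section sec5 is pressed down, m: 0 to 0.001 at the start, 0.004 = fully seated on the rail. Friction fit: needs 7 to 10 N of downward push, stays where it is left; each section moves by itself.
- sec6 (a joint): how far cover section sec6 is pressed down, m: 0 to 0.001 at the start, 0.004 = fully seated on the rail. Friction fit: needs 7 to 10 N of downward push, stays where it is left; each section moves by itself.
- roller_grip (a point): Middle of the hand roller's red upright handle, 24 x 24 mm, reaching 30 mm above and 38 mm below this point. z up the handle, x along the wheel's axle, y the rolling direction. Below the handle an aluminium head (50 mm in x, 64 in y, 14 tall; flat underside 52 mm below this point), then the wheel, 40 mm diameter, 20 wide, its lowest point 104 mm below this point.
- roller_wheel (a joint): turn of the roller's wheel about its axle, rad, 0 at the start; it turns freely and about 9 rad are rolled from the middle of sec1 to the middle of sec6
- holder_top (a point): Centre of the mouth of the grey holder (fixed), 55 mm above the table; z up. Pocket 38 mm in x, 50 in y, walls 14 to 16 mm thick: the roller's wheel hangs in it with 5 mm play each side and the head rests on the rim, the grip point then 52 mm above this point. The roller stands there at the start, axes along the holder's; it may go back either way round.
- sill: Blue sill (fixed), 130 x 270 x 35 mm tall, that carries the aluminium rail and the black sections. The rail is on levelling shims, so its height is up to 8 mm off either way and its ends up to 8 mm higher or lower than its middle. Origin at the underside, 25 mm in +x from the strip's middle; flat behind the strip but for three 5 mm screw heads and a low strip at the back edge.
- roller: The hand roller as a whole, about 0.34 kg; origin at the wheel's lowest point, axes as roller_grip. The wheel is sprung: under load it yields up into the head by 1 mm per 6 N, 6 mm at most; beyond that it is solid.
- cup_a: Bystander, leave alone: black printed cup, 60 mm wide, 70 tall; origin at its underside
- collar: Bystander, leave alone: steel ring, 48 mm across, 16 tall; origin at its underside
- jar: Bystander, leave alone: white jar with blue cap, 50 mm wide, 70 tall; origin at its underside
Things that resemble listed ones, but are neither listed nor needed, are in the scene too. Leave any brown, orange or yellow look-alike of the roller alone.

How it is judged:
By the outcome, as a careful person would: the job done as asked, in the order asked, and still so for the second after the job is handed in, with the robot touching nothing.
It also fails if it takes over 72 s, if anything falls off the work surface, if the arm or the gripper's body presses on something with over 40 N, if the wrist force passes 120 N, or if a joint passes its speed limit or range.

## Working session

There is one attempt and no reset: what is moved stays moved. The work goes in short steps, Python scripts to look and compute and a tool call to move; the robot and the scene stay as the last step left them, time stands still between calls to the robot, and variables do not carry over. Pictures are saved under pics/ and viewed, and the job is handed in when it is done.

Besides the shell and the picture viewer there is one more tool, called after "Emit:" by a JSON object that holds its "method" and its "body", one argument or row to a line. step_arm: Moves the arm, as the interface text tells. Shifts and turns lie within -1 to 1; 1 stands for 400 mm of shift or pi/2 rad of turn. Its arguments: {"type":"object","properties":{"series":{"type":"array","items":{"type":"array","items":{"type":"number","minimum":-1,"maximum":1}}},"jaw":{"type":"number"}},"required":["series"]}

```bash
mkdir -p pics; ls
cat > h.py <<'E'
from bench import arm
import cv2, numpy as np
def snap(n,f):
    d=arm.get_image(n); cv2.imwrite('pics/'+f+'.png',d['image'][:,:,::-1]); np.savez('pics/'+f+'.npz',K=d['camera_matrix'],T=d['world_from_camera']); return d
def ray(f,u,v,z):
    d=np.load('pics/'+f+'.npz');K=d['K'];T=d['T']
    c=np.linalg.inv(K)@[u,v,1.]; r=T[:3,:3]@[c[0],-c[1],-c[2]]; o=T[:3,3]
    return o+r*(z-o[2])/r[2]
def proj(f,p):
    d=np.load('pics/'+f+'.npz');K=d['K'];T=d['T']
    q=np.linalg.inv(T)@[*p,1]; q=K@[q[0],-q[1],-q[2]]; return q[:2]/q[2]
def crop(f,x0,y0,x1,y1,s,out):
    i=cv2.imread('pics/'+f+'.png')[y0:y1,x0:x1]; cv2.imwrite('pics/'+out+'.png',cv2.resize(i,None,fx=s,fy=s,interpolation=cv2.INTER_CUBIC))
E
python3 - <<'E'
from h import *
d=snap('scene','s0');d=snap('top','t0');d=snap('wrist','w0')
print(d['camera_matrix'],[k for k in d])
s=arm.read_state();print(s, getattr(arm,'hold_point_z',None), [a for a in dir(arm) if a[0]!='_'])
for f in('s0','t0','w0'):print(np.load('pics/'+f+'.npz')['T'].round(3))
E
```

```text
pics
[[386.65050551   0.         321.56521385]
 [  0.         386.65050551 239.73682284]
 [  0.           0.           1.        ]] ['image', 'camera_matrix', 'world_from_camera']
{'clock': 0.15, 'joints': array([-9.43415854e-01,  3.85379116e-01,  6.92632408e-03, -3.63959154e-04,
       -1.19398394e+00, -2.58631870e-01]), 'joint_vel': array([-0.00090563, -0.00215709,  0.00298054,  0.00277362,  0.00039563,
       -0.00056892]), 'joint_efforts': array([ 2.33998044e-04, -3.92679763e+01,  1.88582146e+01,  4.18863282e+00,
       -3.40761952e-03, -1.50622452e-05]), 'position': array([ 225.1556317 , -582.5602039 ,  230.46632991]), 'ee_rot': array([-1.83265448e-01,  9.83063108e-01,  8.13535780e-04, -1.98757412e-04]), 'contact_force': array([ 0.74185782, -0.04409588,  0.12253602]), 'wrist_torque': array([ 0.01509157, -0.03739853, -0.02933881]), 'gripper_width': 85.628266438379} 18.700000000000003 ['IKError', 'get_image', 'hold_point_z', 'job_done', 'read_state']
[[ 6.08000e-01 -6.19000e-01  4.97000e-01  9.73822e+02]
 [ 7.94000e-01  4.83000e-01 -3.69000e-01 -4.51763e+02]
 [-1.20000e-02  6.19000e-01  7.85000e-01  8.74927e+02]
 [ 0.00000e+00  0.00000e+00  0.00000e+00  1.00000e+00]]
[[-2.500000e-02  9.990000e-01 -4.600000e-02  4.332370e+02]
 [-9.990000e-01 -2.600000e-02 -2.200000e-02 -7.815200e+01]
 [-2.300000e-02  4.600000e-02  9.990000e-01  1.172565e+03]
 [ 0.000000e+00  0.000000e+00  0.000000e+00  1.000000e+00]]
[[-3.60000e-01 -9.02000e-01 -2.40000e-01  1.64911e+02]
 [ 9.33000e-01 -3.47000e-01 -9.40000e-02 -6.05053e+02]
 [ 2.00000e-03 -2.58000e-01  9.66000e-01  3.72839e+02]
 [ 0.00000e+00  0.00000e+00  0.00000e+00  1.00000e+00]]
```

View pics/s0.png

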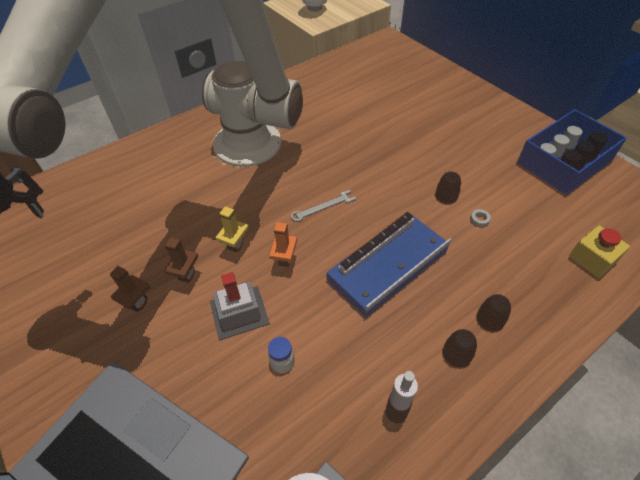

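View pics/t0.png

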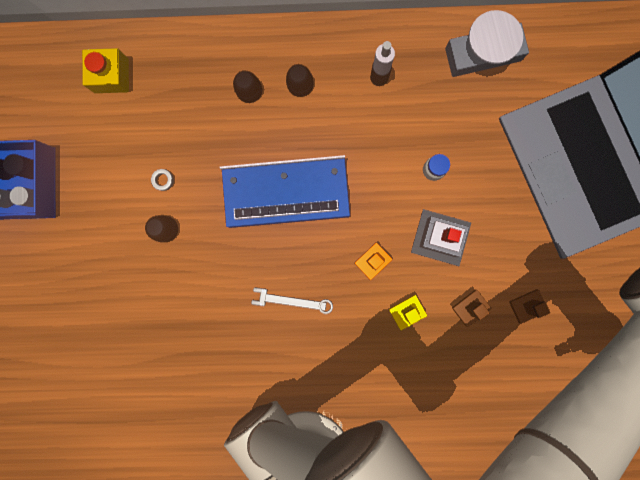

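View pics/w0.png

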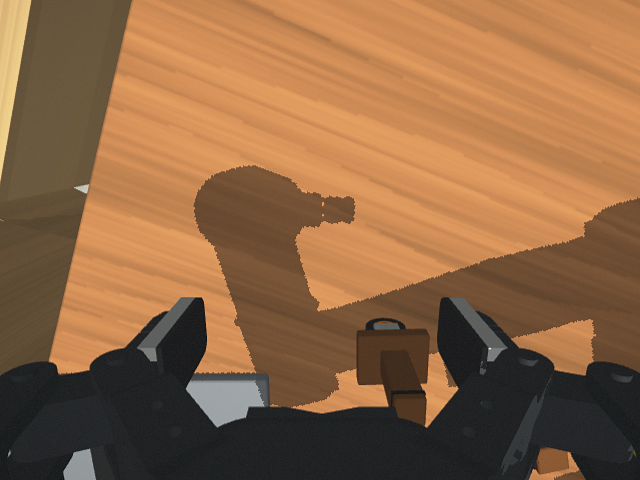

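Run:
```python
from h import *
crop('t0',390,190,500,280,7,'c1');crop('t0',205,140,365,240,5,'c2');crop('s0',200,260,280,345,7,'c3')
```

```text
(no output)
```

View pics/c1.png

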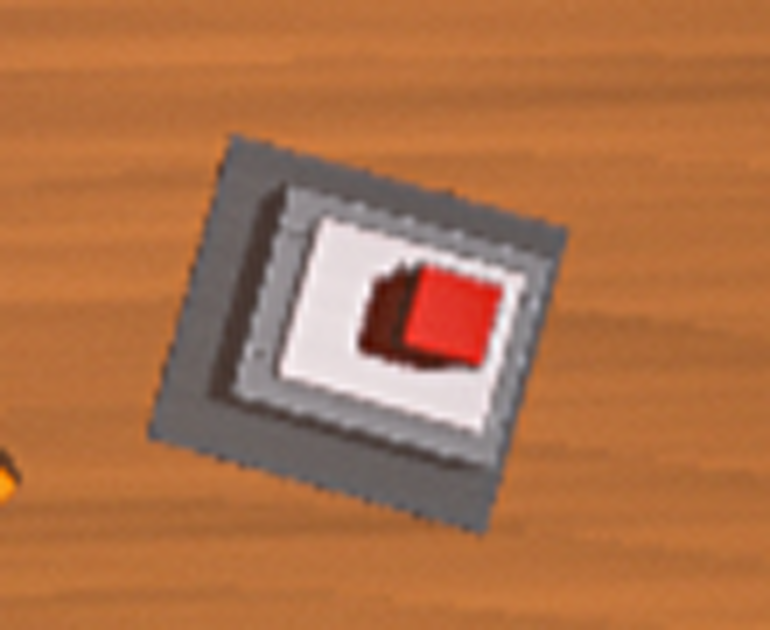

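View pics/c2.png

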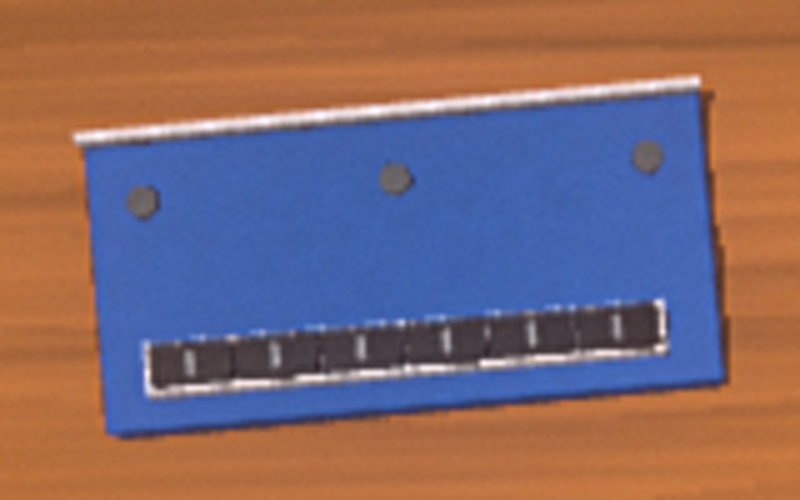

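View pics/c3.png

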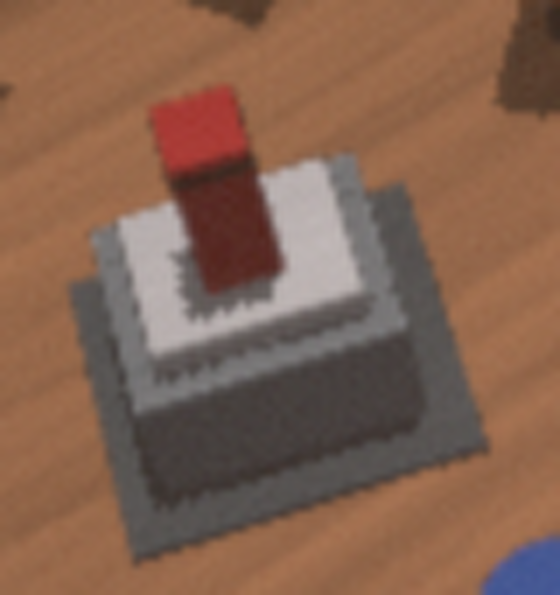

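Run:
```python
from h import *
def P(f,l,x0,y0,s,z): return np.array([ray(f,(u+.5)/s-.5+x0,(v+.5)/s-.5+y0,z) for u,v in l])[:,:2]
for n,l,z in [('head',[(322,217),(525,272),(490,432),(280,377)],69),('handle',[(420,265),(502,285),(487,365),(405,345)],137),('rim',[(287,185),(560,257),(497,465),(235,393)],55),('base',[(232,135),(568,230),(487,535),(150,437)],3)]:
    p=P('t0',l,390,190,7,z); e=np.roll(p,-1,0)-p
    print(n,p.mean(0).round(1),np.linalg.norm(e,axis=1).round(1),np.degrees(np.arctan2(e[:,1],e[:,0])).round(1))
for z in(62,65):
  p=P('t0',[(190,363),(276,355),(361,348),(447,341),(532,333),(617,326)],205,140,5,z);print(p.round(1),p.mean(0),np.degrees(np.arctan2(*(p[0]-p[-1])[::-1])))
p=P('t0',[(82,147),(700,92),(722,383),(107,435)],205,140,5,35);e=np.roll(p,-1,0)-p;print(p,p.mean(0).round(1),np.linalg.norm(e,axis=1).round(1),np.degrees(np.arctan2(e[:,1],e[:,0])).round(1))
p=P('s0',[(152,107),(235,88),(255,152),(170,175)],200,260,7,137);print(p.mean(0))
p=P('s0',[(120,225),(325,160),(362,288),(155,355)],200,260,7,69);print(p.mean(0))
crop('s0',320,205,460,320,5,'c4')
```

```text
head [ 472.9 -311.8] [62.1 48.8 64.  49.4] [-106.8  165.6   73.8  -16.6]
handle [ 472.8 -311.2] [23.4 22.7 23.4 22.8] [-105.3  167.4   74.7  -12.6]
rim [ 473.4 -311.9] [84.5 65.5 81.1 64.8] [-106.4  161.2   73.1  -15.9]
base [ 472.7 -311.5] [109.4  99.5 109.6  99. ] [-107.5  163.1   72.3  -17. ]
[[534.6 115.8]
 [537.   79.3]
 [539.   43.2]
 [541.    6.7]
 [543.4 -29.3]
 [545.4 -65.3]] [540.04552622  25.06708659] 93.40368956446072
[[534.3 115.3]
 [536.7  78.8]
 [538.7  42.8]
 [540.7   6.5]
 [543.1 -29.4]
 [545.1 -65.3]] [539.75700169  24.78825887] 93.40368956446076
[[ 632.68442354  166.04613332]
 [ 648.91469926 -103.52433801]
 [ 522.17550662 -109.60575711]
 [ 506.74114749  157.19719758]] [577.6  27.5] [270.1 126.9 267.2 126.3] [ -86.6 -177.3   93.3    4. ]
[ 474.09895787 -309.74296823]
[ 473.27945776 -310.07859097]
```

View pics/c4.png

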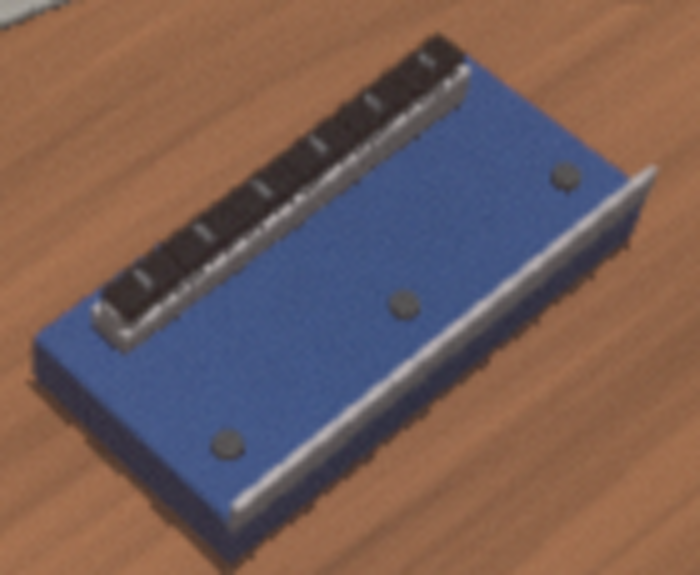

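Run:
```python
from h import *
def tri(a,b,pa,pb):
    o=[];
    L=[]
    for f,p in((a,pa),(b,pb)):
        q0=ray(f,*p,0.);q1=ray(f,*p,100.);d=(q1-q0)/np.linalg.norm(q1-q0);L.append((q0,d))
    A=sum(np.eye(3)-np.outer(d,d) for q,d in L);B=sum((np.eye(3)-np.outer(d,d))@q for q,d in L)
    x=np.linalg.solve(A,B);return x,[np.linalg.norm(np.cross(x-q,d)) for q,d in L]
def c(u,v,x0,y0,s):return (u+.5)/s-.5+x0,(v+.5)/s-.5+y0
T=[(190,363),(276,355),(361,348),(447,341),(532,333),(617,326)][::-1]
S=[(142,279),(204,234),(262,190),(318,145),(374,103),(428,60)]
for t,s in zip(T,S):
    x,r=tri('t0','s0',c(*t,205,140,5),c(*s,320,205,5));print(x.round(1),np.round(r,1))
# screws & handle & sill corners
for t,s in [((143,202),(566,178)),((396,179),(404,304)),((647,156),(228,444))]:
    x,r=tri('t0','s0',c(*t,205,140,5),c(*s,320,205,5));print('screw',x.round(1),np.round(r,1))
for t,s in zip([(420,265),(502,285),(487,365),(405,345)],[(255,152),(170,175),(152,107),(235,88)]):
    x,r=tri('t0','s0',c(*t,390,190,7),c(*s,200,260,7));print('handle',x.round(1),np.round(r,1))
for t,s in zip([(322,217),(525,272),(490,432),(280,377)],[(362,288),(155,355),(120,225),(325,160)]):
    x,r=tri('t0','s0',c(*t,390,190,7),c(*s,200,260,7));print('head',x.round(1),np.round(r,1))
```

```text
[545.1 -65.3  63.8] [0. 0.]
[543.4 -29.   64.9] [0.5 0.5]
[541.    6.9  65.6] [0.6 0.6]
[538.7  42.8  68.2] [0.4 0.4]
[536.7  78.7  69.6] [0.7 0.7]
[534.2 114.7  71.9] [0.8 0.8]
screw [607.7 139.6  37.2] [0.3 0.3]
screw [614.3  29.3  39.5] [0.5 0.5]
screw [621.1 -79.6  39. ] [0.2 0.2]
handle [ 487.4 -302.2  135. ] [0.7 0.7]
handle [ 481.  -324.6  136.9] [0.4 0.4]
handle [ 459.1 -318.4  138.8] [1.2 1.2]
handle [ 465.5 -296.4  135.6] [1.5 1.5]
head [ 505.5 -288.2   70.9] [0.1 0.1]
head [ 487.7 -347.2   71.1] [0.4 0.4]
head [ 441.2 -334.5   69.2] [1.7 1.7]
head [ 458.8 -273.7   68.3] [1.1 1.1]
```

Emit:
{"method": "step_arm", "body": {
  "series": [
    [0.62, 0.68, -0.05, 0, 0, -0.418],
    [0.62, 0.68, -0.05, 0, 0, -0.418],
    [0.62, 0.68, -0.05, 0, 0, -0.418],
    [0.62, 0.68, -0.05, 0, 0, -0.418],
    [0.62, 0.68, -0.05, 0, 0, -0.418],
    [0.62, 0.68, -0.05, 0, 0, -0.418],
    [0.62, 0.68, -0.05, 0, 0, -0.418],
    [0.62, 0.68, -0.05, 0, 0, -0.418],
    [0.62, 0.68, -0.05, 0, 0, -0.418],
    [0.62, 0.68, -0.05, 0, 0, -0.418],
    [0.62, 0.68, -0.05, 0, 0, -0.418],
    [0.62, 0.68, -0.05, 0, 0, -0.418]
  ],
  "jaw": 1
}}

```text
clock: 1.15
position: [473.4, -310.4, 210.9]
ee_rot: [0.143, 0.99, 0.0, -0.0]
contact_force: [0.1, -0.7, -0.5]
gripper_width: 85.6
```

Run:
```python
from h import *
snap('wrist','w1');s=arm.read_state()
from scipy.spatial.transform import Rotation as R
print(s['clock'],s['position'],R.from_quat(s['ee_rot']).as_matrix().round(4),s['contact_force'])
print(proj('w1',(473,-311,137)))
```

```text
1.2 [ 472.89538542 -311.10521004  211.09666688] [[-9.589e-01  2.839e-01 -7.000e-04]
 [ 2.839e-01  9.589e-01  2.000e-04]
 [ 7.000e-04 -0.000e+00 -1.000e+00]] [ 0.04320693  0.53710383 -0.16705759]
[318.48751053 251.42510846]
```

View pics/w1.png

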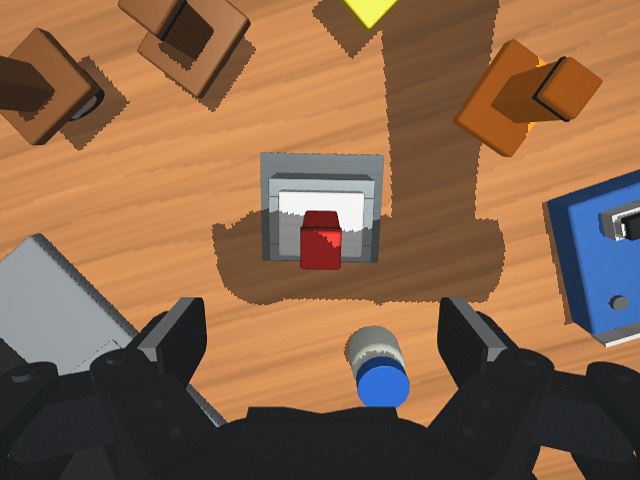

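Run:
```python
from h import *
crop('w1',250,140,400,280,5,'c5')
print(ray('w1',321,248.5,137))
```

```text
[ 471.70917264 -309.08806924  137.        ]
```

View pics/c5.png

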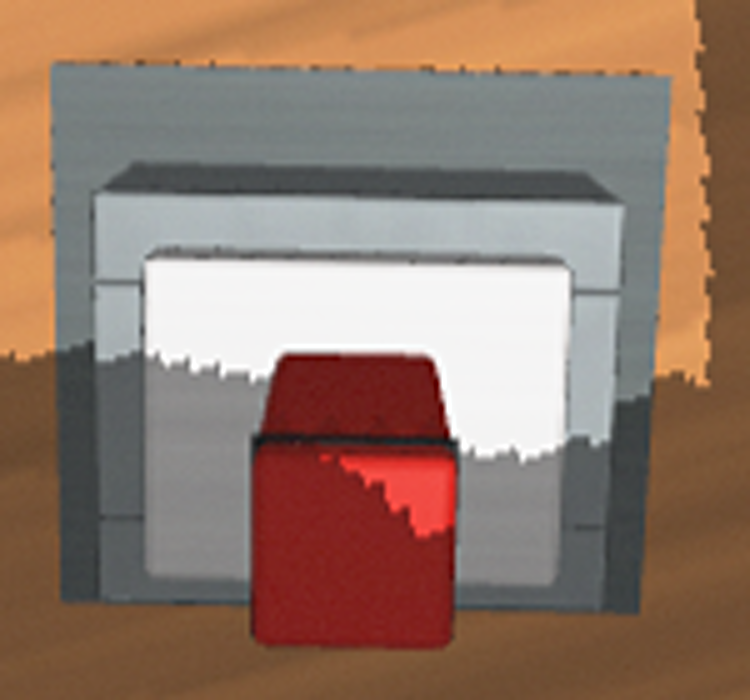

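Emit:
{"method": "step_arm", "body": {
  "series": [
    [-0.002, 0.0015, -0.08, 0, 0, -0.007],
    [-0.002, 0.0015, -0.16, 0, 0, -0.007],
    [-0.002, 0.0015, -0.22, 0, 0, -0.007],
    [-0.002, 0.0015, -0.27, 0, 0, -0.007],
    [-0.002, 0.0015, -0.308, 0, 0, -0.007],
    [-0.002, 0.0015, -0.308, 0, 0, -0.007],
    [-0.002, 0.0015, -0.308, 0, 0, -0.007]
  ]
}}

```text
clock: 1.78
position: [471.4, -311.4, 87.8]
ee_rot: [0.15, 0.989, -0.0, -0.001]
contact_force: [0.4, -0.1, 0.0]
gripper_width: 85.7
```

Emit:
{"method": "step_arm", "body": {
  "series": [
    [0, 0, 0, 0, 0, 0],
    [0, 0, 0, 0, 0, 0],
    [0, 0, 0, 0, 0, 0],
    [0, 0, 0, 0, 0, 0],
    [0, 0, 0, 0, 0, 0],
    [0, 0, 0, 0, 0, 0],
    [0, 0, 0, 0, 0, 0],
    [0, 0, 0, 0, 0, 0],
    [0, 0, 0, 0, 0, 0],
    [0, 0, 0, 0, 0, 0],
    [0, 0, 0, 0, 0, 0]
  ],
  "jaw": -1
}}

```text
clock: 2.7
position: [472.9, -310.4, 88.8]
ee_rot: [0.149, 0.989, -0.0, 0.0]
contact_force: [-1.2, 1.4, 6.2]
gripper_width: 23.3
```

Run:
```python
from h import *
snap('wrist','w2');snap('scene','s2');s=arm.read_state()
print(s['clock'],s['position'],s['contact_force'],s['wrist_torque'],s['gripper_width'])
```

```text
2.8 [ 472.92512797 -310.42782873   88.80575249] [-0.72135047  1.15928992  5.13426782] [ 0.41065921  0.1899746  -0.00960131] 23.528274611848044
```

View pics/w2.png

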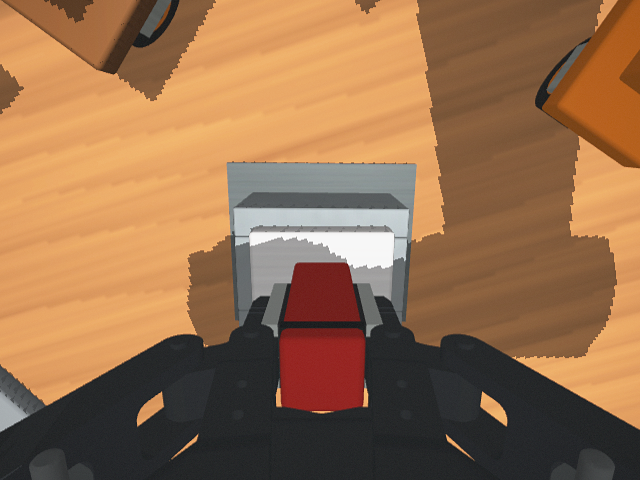

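Emit:
{"method": "step_arm", "body": {
  "series": [
    [0, 0, 0.04, 0, 0, 0],
    [0, 0, 0.1, 0, 0, 0],
    [0, 0, 0.18, 0, 0, 0],
    [0, 0, 0.26, 0, 0, 0],
    [0, 0, 0.34, 0, 0, 0],
    [0, 0, 0.38, 0, 0, 0],
    [0, 0, 0.38, 0, 0, 0],
    [0, 0, 0.38, 0, 0, 0],
    [0, 0, 0.38, 0, 0, 0]
  ]
}}

```text
clock: 3.55
position: [471.0, -309.4, 237.0]
ee_rot: [0.149, 0.989, 0.001, -0.003]
contact_force: [0.1, 0.5, -4.0]
gripper_width: 23.4
```

Run:
```python
from h import *
snap('wrist','w3');snap('scene','s3');s=arm.read_state()
from scipy.spatial.transform import Rotation as R
print(s['clock'],s['position'],s['contact_force'],s['wrist_torque'],s['gripper_width'],R.from_quat(s['ee_rot']).as_matrix().round(4))
crop('s3',150,190,310,350,4,'c6')
```

```text
3.65 [ 471.30342778 -309.69605602  237.20382434] [ 0.00969343 -0.23254475 -4.26149779] [ 0.02349737 -0.02177983 -0.03461807] 23.40853179761855 [[-9.556e-01  2.947e-01 -5.000e-03]
 [ 2.947e-01  9.556e-01  2.400e-03]
 [ 5.500e-03  8.000e-04 -1.000e+00]]
```

View pics/w3.png

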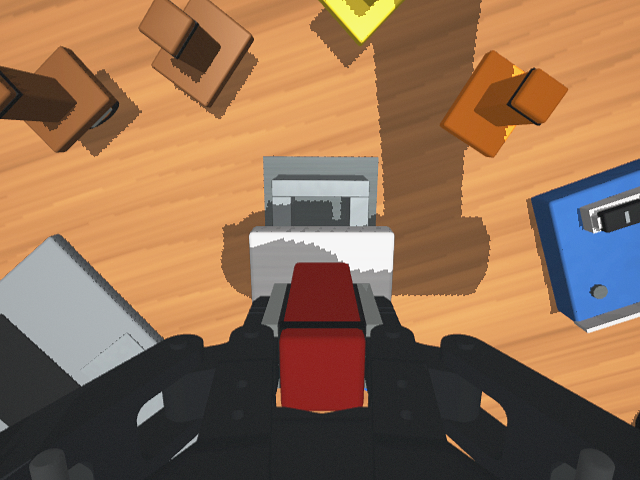

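View pics/c6.png

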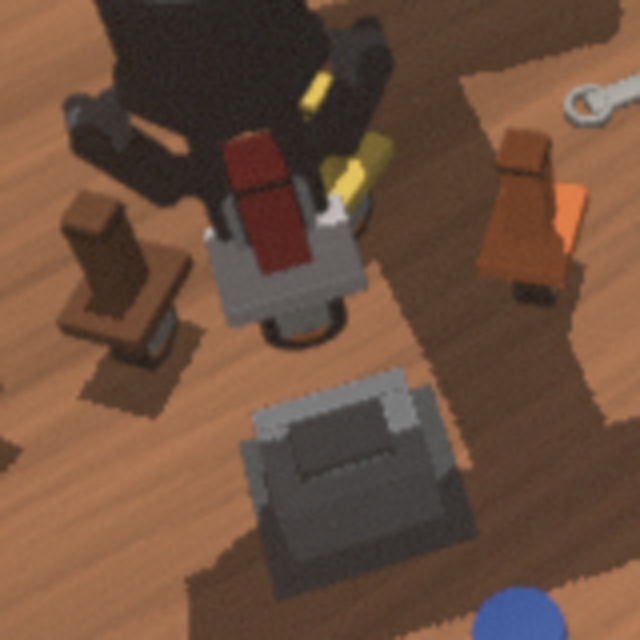

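Emit:
{"method": "step_arm", "body": {
  "series": [
    [0.182, 0.608, 0, 0, 0, 0.229],
    [0.182, 0.608, 0, 0, 0, 0.229],
    [0.182, 0.608, 0, 0, 0, 0.229],
    [0.182, 0.608, 0, 0, 0, 0.229],
    [0.182, 0.608, 0, 0, 0, 0.229],
    [0.182, 0.608, 0, 0, 0, 0.229],
    [0.182, 0.608, -0.05, 0, 0, 0.229],
    [0.182, 0.608, -0.1, 0, 0, 0.229],
    [0.182, 0.608, -0.14, 0, 0, 0.229],
    [0.182, 0.608, -0.15, 0, 0, 0.229],
    [0.182, 0.608, -0.15, 0, 0, 0.229],
    [0.182, 0.608, -0.15, 0, 0, 0.229]
  ]
}}

```text
clock: 4.65
position: [545.6, -67.5, 180.0]
ee_rot: [-0.03, 1.0, -0.0, -0.0]
contact_force: [-0.6, 0.5, -3.7]
gripper_width: 23.2
```

Emit:
{"method": "step_arm", "body": {
  "series": [
    [0, 0, 0, 0, 0, 0],
    [0, 0, 0, 0, 0, 0],
    [0, 0, 0, 0, 0, 0],
    [0, 0, 0, 0, 0, 0]
  ]
}}

```text
clock: 4.98
position: [545.6, -67.3, 180.8]
ee_rot: [-0.03, 1.0, 0.0, 0.001]
contact_force: [0.7, 0.3, -3.2]
gripper_width: 23.3
```

Run:
```python
from h import *
snap('wrist','w4');snap('scene','s4');snap('top','t4');s=arm.read_state()
from scipy.spatial.transform import Rotation as R
M=R.from_quat(s['ee_rot']).as_matrix()
print(s['clock'],s['position'],s['contact_force'],s['wrist_torque'],M.round(4),np.degrees(np.arctan2(M[1,1],M[0,1])))
crop('s4',300,150,460,310,4,'c7')
```

```text
5.1333 [545.37709554 -67.21921754 180.42764314] [ 0.23228089 -0.50645721 -3.95210829] [0.00541513 0.0152137  0.02741241] [[-9.982e-01 -6.070e-02  6.000e-04]
 [-6.070e-02  9.982e-01  1.000e-04]
 [-6.000e-04  1.000e-04 -1.000e+00]] 93.48229103517116
```

View pics/w4.png

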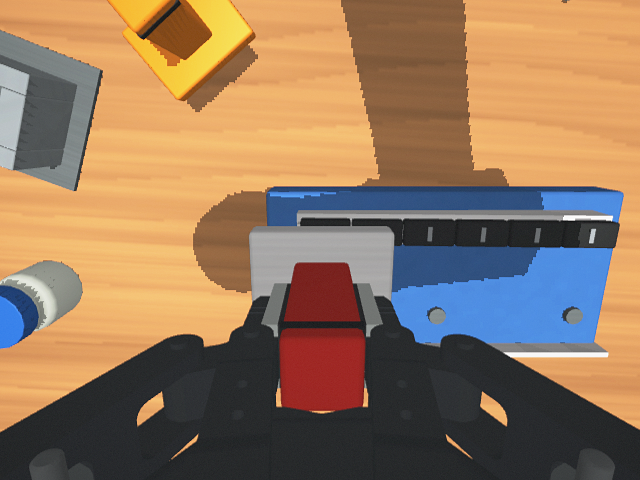

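View pics/c7.png

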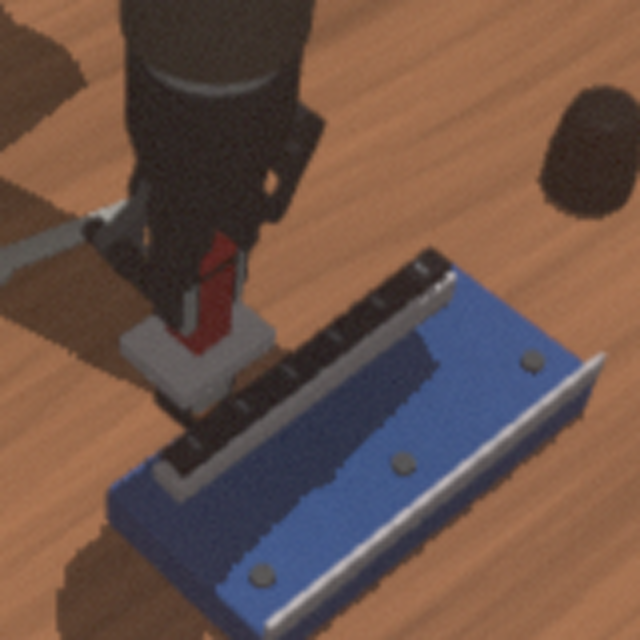

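View pics/t4.png

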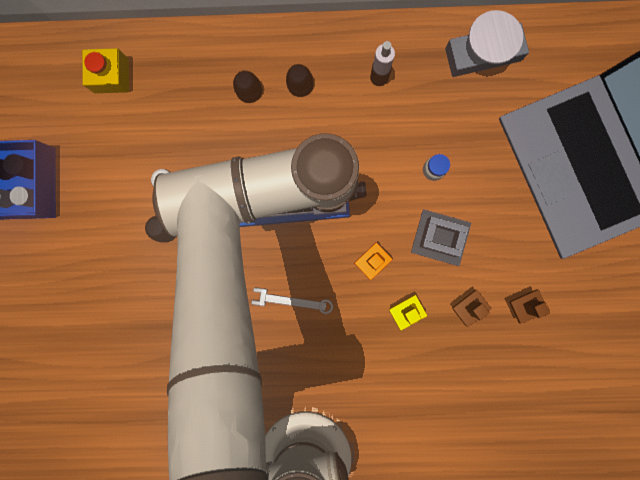

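Run:
```python
from h import *
for p in [(541,6.9,65.6),(538.7,42.8,68.2),(536.7,78.7,69.6),(534.2,114.7,71.9)]:print(proj('w4',p))
crop('w4',280,180,640,280,2,'c8')
```

```text
[428.30960143 233.40766044]
[482.22680063 234.13833575]
[536.15876182 234.87350983]
[591.86620474 235.23860913]
```

View pics/c8.png

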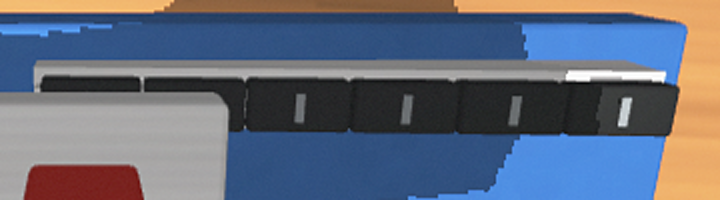

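Emit:
{"method": "step_arm", "body": {
  "series": [
    [0, 0, -0.02, 0, 0, 0],
    [0, 0, -0.03, 0, 0, 0],
    [0, 0, -0.035, 0, 0, 0],
    [0, 0, -0.04, 0, 0, 0],
    [0, 0, -0.04, 0, 0, 0],
    [0, 0, -0.04, 0, 0, 0]
  ]
}}

```text
clock: 5.63
position: [545.3, -67.2, 163.9]
ee_rot: [-0.031, 1.0, -0.0, -0.0]
contact_force: [-0.4, 0.7, -3.6]
gripper_width: 23.4
```

Emit:
{"method": "step_arm", "body": {
  "series": [
    [0, 0, -0.015, 0, 0, 0],
    [0, 0, -0.025, 0, 0, 0],
    [0, 0, -0.025, 0, 0, 0],
    [0, 0, -0.025, 0, 0, 0]
  ]
}}

```text
clock: 5.97
position: [545.0, -67.2, 153.6]
ee_rot: [-0.03, 1.0, -0.0, -0.001]
contact_force: [0.9, -0.3, -4.5]
gripper_width: 23.6
```

Emit:
{"method": "step_arm", "body": {
  "series": [
    [0, 0, -0.005, 0, 0, 0],
    [0, 0, -0.005, 0, 0, 0],
    [0, 0, -0.005, 0, 0, 0]
  ]
}}

```text
clock: 6.22
position: [545.3, -67.1, 152.1]
ee_rot: [-0.03, 1.0, 0.0, -0.0]
contact_force: [-0.4, -0.3, -3.1]
gripper_width: 23.3
```

Emit:
{"method": "step_arm", "body": {
  "series": [
    [0, 0, -0.0035, 0, 0, 0],
    [0, 0, -0.0035, 0, 0, 0],
    [0, 0, -0.0035, 0, 0, 0]
  ]
}}

```text
clock: 6.47
position: [545.3, -67.1, 150.7]
ee_rot: [-0.03, 1.0, 0.0, -0.0]
contact_force: [1.2, -0.0, -4.1]
gripper_width: 23.2
```

Emit:
{"method": "step_arm", "body": {
  "series": [
    [0, 0, -0.0035, 0, 0, 0],
    [0, 0, -0.0035, 0, 0, 0],
    [0, 0, -0.0035, 0, 0, 0]
  ]
}}

```text
clock: 6.72
position: [545.2, -67.2, 149.2]
ee_rot: [-0.03, 1.0, -0.0, -0.0]
contact_force: [0.0, 0.6, -3.8]
gripper_width: 23.6
```

Emit:
{"method": "step_arm", "body": {
  "series": [
    [0, 0, -0.003, 0, 0, 0],
    [0, 0, -0.003, 0, 0, 0],
    [0, 0, -0.003, 0, 0, 0]
  ]
}}

```text
clock: 6.97
position: [545.5, -67.2, 148.4]
ee_rot: [-0.031, 1.0, -0.0, 0.0]
contact_force: [1.0, -0.1, -2.6]
gripper_width: 23.3
```

Emit:
{"method": "step_arm", "body": {
  "series": [
    [0, 0, -0.0025, 0, 0, 0],
    [0, 0, -0.0025, 0, 0, 0],
    [0, 0, -0.0025, 0, 0, 0]
  ]
}}

```text
clock: 7.22
position: [545.6, -67.2, 147.7]
ee_rot: [-0.031, 1.0, -0.0, 0.0]
contact_force: [-0.5, -0.1, 1.5]
gripper_width: 23.5
```

Emit:
{"method": "step_arm", "body": {
  "series": [
    [0, 0, -0.0025, 0, 0, 0],
    [0, 0, -0.0025, 0, 0, 0],
    [0, 0, -0.0025, 0, 0, 0]
  ]
}}

```text
clock: 7.47
position: [545.7, -67.3, 146.9]
ee_rot: [-0.031, 1.0, -0.0, 0.001]
contact_force: [-1.3, -0.6, 4.5]
gripper_width: 23.0
```

Emit:
{"method": "step_arm", "body": {
  "series": [
    [0, 0, -0.0025, 0, 0, 0],
    [0, 0, -0.0025, 0, 0, 0],
    [0, 0, -0.0025, 0, 0, 0]
  ]
}}

```text
clock: 7.72
position: [545.7, -67.2, 145.6]
ee_rot: [-0.031, 1.0, -0.0, 0.001]
contact_force: [-1.5, -0.9, 4.7]
gripper_width: 23.4
```

Emit:
{"method": "step_arm", "body": {
  "series": [
    [0, 0, -0.0025, 0, 0, 0],
    [0, 0, -0.0025, 0, 0, 0],
    [0, 0, -0.0025, 0, 0, 0]
  ]
}}

```text
clock: 7.97
position: [545.6, -67.2, 144.3]
ee_rot: [-0.031, 1.0, -0.0, 0.0]
contact_force: [-0.8, -0.4, 4.0]
gripper_width: 23.5
```

Emit:
{"method": "step_arm", "body": {
  "series": [
    [0, 0, -0.0025, 0, 0, 0],
    [0, 0, -0.0025, 0, 0, 0],
    [0, 0, -0.0025, 0, 0, 0]
  ]
}}

```text
clock: 8.22
position: [545.7, -67.2, 143.5]
ee_rot: [-0.031, 1.0, -0.0, 0.0]
contact_force: [-1.3, -0.6, 5.7]
gripper_width: 23.4
```

Emit:
{"method": "step_arm", "body": {
  "series": [
    [0, 0, -0.002, 0, 0, 0],
    [0, 0, -0.002, 0, 0, 0],
    [0, 0, -0.002, 0, 0, 0]
  ]
}}

```text
clock: 8.47
position: [545.7, -67.2, 143.1]
ee_rot: [-0.031, 1.0, -0.0, 0.001]
contact_force: [-1.8, 0.4, 6.9]
gripper_width: 23.9
```

Emit:
{"method": "step_arm", "body": {
  "series": [
    [0, 0, -0.002, 0, 0, 0],
    [0, 0, -0.002, 0, 0, 0],
    [0, 0, -0.002, 0, 0, 0]
  ]
}}

```text
clock: 8.72
position: [545.8, -67.3, 142.8]
ee_rot: [-0.031, 1.0, -0.0, 0.001]
contact_force: [-2.7, -0.7, 8.6]
gripper_width: 23.4
```

Emit:
{"method": "step_arm", "body": {
  "series": [
    [0, 0, -0.0025, 0, 0, 0],
    [-0.0006, 0.01, -0.002, 0, 0, 0],
    [-0.0012, 0.02, -0.0016, 0, 0, 0],
    [-0.0018, 0.03, -0.0012, 0, 0, 0],
    [-0.0024, 0.04, -0.0007, 0, 0, 0],
    [-0.003, 0.05, -0.0003, 0, 0, 0],
    [-0.0036, 0.06, 0.0002, 0, 0, 0],
    [-0.0042, 0.07, 0.0006, 0, 0, 0],
    [-0.0048, 0.08, 0.0011, 0, 0, 0],
    [-0.0054, 0.09, 0.0015, 0, 0, 0]
  ]
}}

```text
clock: 9.55
position: [543.9, -31.5, 143.9]
ee_rot: [-0.031, 1.0, -0.001, 0.001]
contact_force: [-1.8, -1.2, 11.8]
gripper_width: 23.4
```

Emit:
{"method": "step_arm", "body": {
  "series": [
    [-0.0006, 0.01, 0.0004, 0, 0, 0],
    [-0.0012, 0.02, 0.0009, 0, 0, 0],
    [-0.0018, 0.03, 0.0013, 0, 0, 0],
    [-0.0024, 0.04, 0.0018, 0, 0, 0],
    [-0.003, 0.05, 0.0022, 0, 0, 0],
    [-0.0036, 0.06, 0.0027, 0, 0, 0],
    [-0.0042, 0.07, 0.0031, 0, 0, 0],
    [-0.0048, 0.08, 0.0036, 0, 0, 0],
    [-0.0054, 0.09, 0.004, 0, 0, 0]
  ]
}}

```text
clock: 10.3
position: [541.7, 4.6, 145.4]
ee_rot: [-0.031, 1.0, -0.0, 0.001]
contact_force: [-1.8, -1.2, 11.0]
gripper_width: 23.2
```

Emit:
{"method": "step_arm", "body": {
  "series": [
    [-0.0006, 0.01, 0.0004, 0, 0, 0],
    [-0.0012, 0.02, 0.0009, 0, 0, 0],
    [-0.0018, 0.03, 0.0013, 0, 0, 0],
    [-0.0024, 0.04, 0.0018, 0, 0, 0],
    [-0.003, 0.05, 0.0022, 0, 0, 0],
    [-0.0036, 0.06, 0.0027, 0, 0, 0],
    [-0.0042, 0.07, 0.0031, 0, 0, 0],
    [-0.0048, 0.08, 0.0036, 0, 0, 0],
    [-0.0054, 0.09, 0.004, 0, 0, 0]
  ]
}}

```text
clock: 11.05
position: [539.6, 40.8, 146.9]
ee_rot: [-0.031, 1.0, -0.0, 0.001]
contact_force: [-2.2, -0.5, 10.7]
gripper_width: 23.4
```

Emit:
{"method": "step_arm", "body": {
  "series": [
    [-0.0006, 0.01, 0.0004, 0, 0, 0],
    [-0.0012, 0.02, 0.0009, 0, 0, 0],
    [-0.0018, 0.03, 0.0013, 0, 0, 0],
    [-0.0024, 0.04, 0.0018, 0, 0, 0],
    [-0.003, 0.05, 0.0022, 0, 0, 0],
    [-0.0036, 0.06, 0.0027, 0, 0, 0],
    [-0.0042, 0.07, 0.0031, 0, 0, 0],
    [-0.0048, 0.08, 0.0036, 0, 0, 0],
    [-0.0054, 0.09, 0.004, 0, 0, 0]
  ]
}}

```text
clock: 11.8
position: [537.4, 76.9, 148.5]
ee_rot: [-0.031, 1.0, -0.0, 0.001]
contact_force: [-1.9, -0.6, 10.4]
gripper_width: 23.2
```

Emit:
{"method": "step_arm", "body": {
  "series": [
    [-0.0006, 0.01, 0.0003, 0, 0, 0],
    [-0.0012, 0.02, 0.0007, 0, 0, 0],
    [-0.0018, 0.03, 0.0011, 0, 0, 0],
    [-0.0024, 0.04, 0.0015, 0, 0, 0],
    [-0.003, 0.05, 0.002, 0, 0, 0],
    [-0.0036, 0.06, 0.0024, 0, 0, 0],
    [-0.0042, 0.07, 0.0028, 0, 0, 0],
    [-0.0048, 0.08, 0.0032, 0, 0, 0],
    [-0.0054, 0.09, 0.0036, 0, 0, 0],
    [-0.006, 0.1, 0.004, 0, 0, 0],
    [-0.006, 0.1, 0.004, 0, 0, 0]
  ]
}}

```text
clock: 12.72
position: [535.0, 117.6, 150.0]
ee_rot: [-0.031, 1.0, 0.0, 0.001]
contact_force: [-0.9, -0.1, 9.4]
gripper_width: 22.9
```

Run:
```python
from h import *
snap('wrist','w5');snap('scene','s5');s=arm.read_state()
print(s['clock'],s['position'],s['contact_force'],s['wrist_torque'])
crop('s5',320,150,480,310,4,'c9')
```

```text
12.8167 [535.03544539 117.35779637 150.04087774] [-1.87769636 -0.49500727 10.67573704] [-0.06443507  0.88288816 -0.05494012]
```

View pics/c9.png

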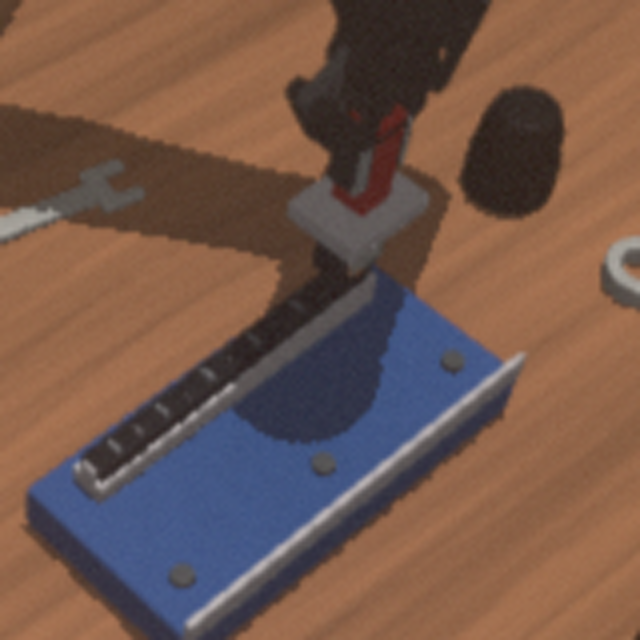

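View pics/w5.png

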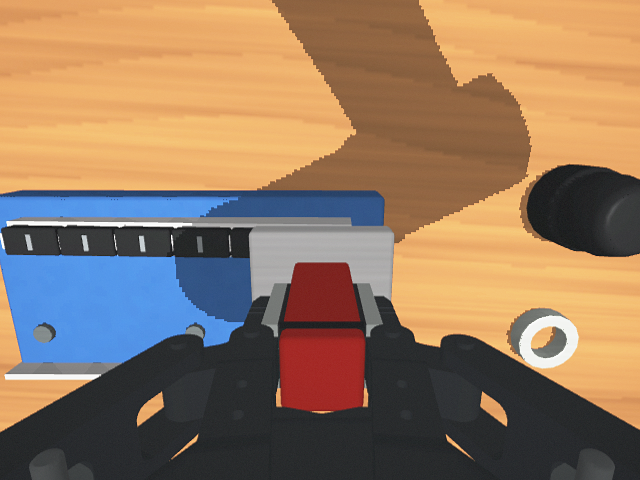

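Emit:
{"method": "step_arm", "body": {
  "series": [
    [0, 0, 0.03, 0, 0, 0],
    [0, 0, 0.1, 0, 0, 0],
    [0, 0, 0.18, 0, 0, 0],
    [0, 0, 0.228, 0, 0, 0],
    [-0.01, -0.1, 0.228, 0, 0, 0],
    [-0.03, -0.2, 0.228, 0, 0, -0.05],
    [-0.045, -0.3, 0.228, 0, 0, -0.1],
    [-0.06, -0.4, 0.228, 0, 0, -0.14],
    [-0.075, -0.5, 0.228, 0, 0, -0.18],
    [-0.1, -0.6, 0.228, 0, 0, -0.229],
    [-0.11, -0.7, 0.228, 0, 0, -0.229],
    [-0.1225, -0.8, 0.228, 0, 0, -0.229]
  ]
}}

```text
clock: 13.82
position: [483.8, -204.2, 237.6]
ee_rot: [0.149, 0.989, 0.001, -0.001]
contact_force: [1.4, -0.3, -3.7]
gripper_width: 23.4
```

Emit:
{"method": "step_arm", "body": {
  "series": [
    [-0.032, -0.15, 0, 0, 0, 0],
    [-0.032, -0.22, 0, 0, 0, 0],
    [-0.032, -0.2685, 0, 0, 0, 0],
    [-0.032, -0.2685, 0, 0, 0, 0],
    [-0.032, -0.2685, 0, 0, 0, 0],
    [-0.032, -0.2685, 0, 0, 0, 0]
  ]
}}

```text
clock: 14.32
position: [471.8, -309.8, 237.7]
ee_rot: [0.149, 0.989, 0.001, -0.002]
contact_force: [0.2, -0.8, -3.1]
gripper_width: 23.1
```

Run:
```python
from h import *
snap('wrist','w6');snap('scene','s6');snap('top','t6');s=arm.read_state()
from scipy.spatial.transform import Rotation as R
M=R.from_quat(s['ee_rot']).as_matrix()
print(s['clock'],s['position'],s['contact_force'],np.degrees(np.arctan2(M[1,1],M[0,1])))
crop('s6',150,190,310,350,4,'c10');crop('s6',320,205,460,320,5,'c11')
```

```text
14.4667 [ 472.56419714 -309.27524334  239.21679362] [ 0.32301001 -0.85345956 -3.71895792] 72.96866444592074
```

View pics/c10.png

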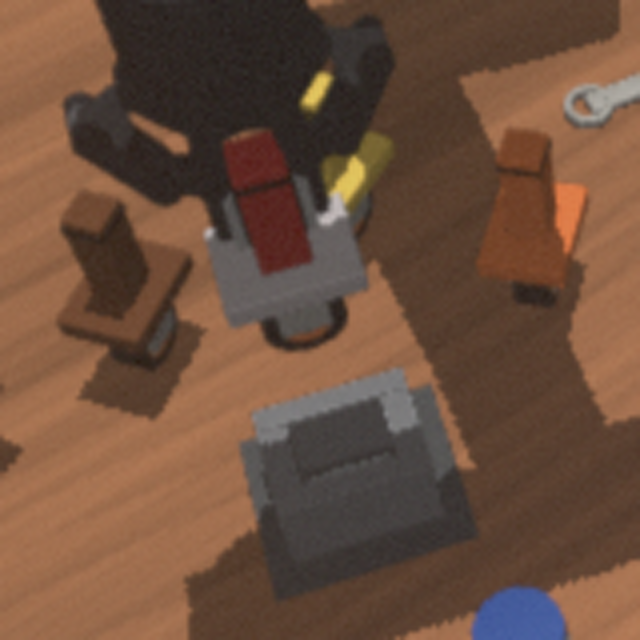

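View pics/c11.png

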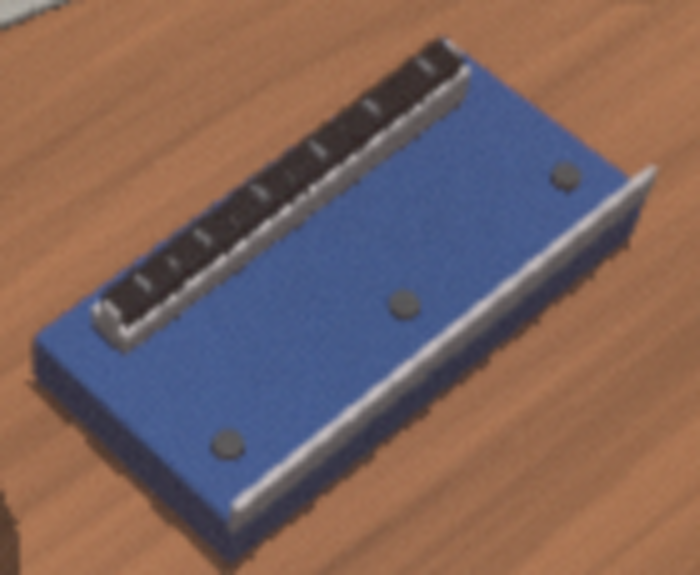

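View pics/w6.png

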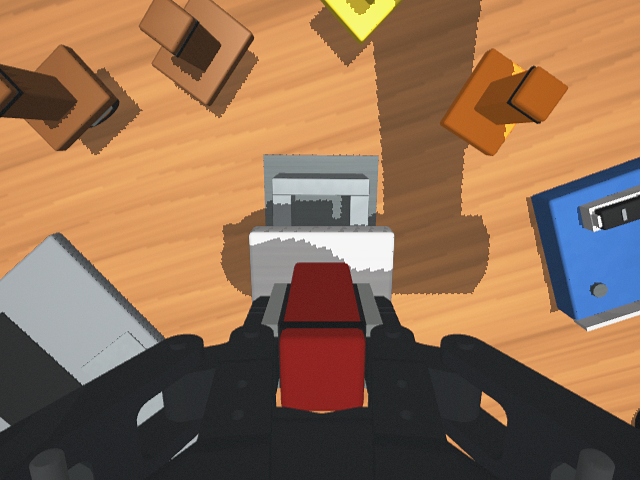

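Emit:
{"method": "step_arm", "body": {
  "series": [
    [0, 0, -0.08, 0, 0, 0],
    [0, 0, -0.16, 0, 0, 0],
    [0, 0, -0.21, 0, 0, 0],
    [0, 0, -0.23, 0, 0, 0],
    [0, 0, -0.23, 0, 0, 0],
    [0, 0, -0.23, 0, 0, 0]
  ]
}}

```text
clock: 14.97
position: [473.5, -310.4, 148.7]
ee_rot: [0.148, 0.989, -0.0, 0.001]
contact_force: [0.2, -0.1, -3.0]
gripper_width: 23.4
```

Emit:
{"method": "step_arm", "body": {
  "series": [
    [0, 0, -0.02, 0, 0, 0],
    [0, 0, -0.04, 0, 0, 0],
    [0, 0, -0.06, 0, 0, 0],
    [0, 0, -0.06, 0, 0, 0],
    [0, 0, -0.06, 0, 0, 0]
  ]
}}

```text
clock: 15.38
position: [472.1, -310.5, 123.1]
ee_rot: [0.149, 0.989, 0.0, -0.001]
contact_force: [0.5, -0.3, -4.0]
gripper_width: 23.4
```

Wheel is in the pocket without contact; continue down to z ≈ 94, then to the rim.

Emit:
{"method": "step_arm", "body": {
  "series": [
    [0, 0, -0.02, 0, 0, 0],
    [0, 0, -0.04, 0, 0, 0],
    [0, 0, -0.06, 0, 0, 0],
    [0, 0, -0.075, 0, 0, 0],
    [0, 0, -0.075, 0, 0, 0],
    [0, 0, -0.075, 0, 0, 0]
  ]
}}

```text
clock: 15.88
position: [472.2, -310.5, 93.0]
ee_rot: [0.149, 0.989, 0.0, -0.001]
contact_force: [0.1, 0.3, -3.8]
gripper_width: 23.1
```

Emit:
{"method": "step_arm", "body": {
  "series": [
    [0, 0, -0.004, 0, 0, 0],
    [0, 0, -0.008, 0, 0, 0],
    [0, 0, -0.0105, 0, 0, 0],
    [0, 0, -0.0105, 0, 0, 0],
    [0, 0, -0.0105, 0, 0, 0]
  ]
}}

```text
clock: 16.3
position: [472.6, -310.6, 89.7]
ee_rot: [0.149, 0.989, -0.0, 0.0]
contact_force: [-0.3, -0.5, -2.5]
gripper_width: 23.1
```

Emit:
{"method": "step_arm", "body": {
  "series": [
    [0, 0, -0.002, 0, 0, 0],
    [0, 0, -0.003, 0, 0, 0],
    [0, 0, -0.003, 0, 0, 0],
    [0, 0, -0.003, 0, 0, 0]
  ]
}}

```text
clock: 16.63
position: [472.7, -310.7, 88.9]
ee_rot: [0.149, 0.989, -0.0, 0.0]
contact_force: [-0.6, -0.2, 0.7]
gripper_width: 23.1
```

Emit:
{"method": "step_arm", "body": {
  "series": [
    [0, 0, 0, 0, 0, 0],
    [0, 0, 0, 0, 0, 0],
    [0, 0, 0, 0, 0, 0],
    [0, 0, 0, 0, 0, 0],
    [0, 0, 0, 0, 0, 0],
    [0, 0, 0, 0, 0, 0],
    [0, 0, 0, 0, 0, 0],
    [0, 0, 0, 0, 0, 0],
    [0, 0, 0, 0, 0, 0],
    [0, 0, 0, 0, 0, 0]
  ],
  "jaw": 1
}}

```text
clock: 17.47
position: [472.5, -310.6, 88.3]
ee_rot: [0.149, 0.989, 0.0, 0.0]
contact_force: [-0.3, 0.7, 0.4]
gripper_width: 85.5
```

Emit:
{"method": "step_arm", "body": {
  "series": [
    [0, 0, 0.05, 0, 0, 0],
    [0, 0, 0.13, 0, 0, 0],
    [0, 0, 0.22, 0, 0, 0],
    [0, 0, 0.31, 0, 0, 0],
    [0, 0, 0.4, 0, 0, 0],
    [-0.1, -0.1, 0.4, 0, 0, 0],
    [-0.2, -0.2, 0.4, 0, 0, 0],
    [-0.3, -0.3, 0.4, 0, 0, 0],
    [-0.3, -0.3, 0.4, 0, 0, 0]
  ]
}}

```text
clock: 18.22
position: [353.4, -429.1, 248.8]
ee_rot: [0.148, 0.989, -0.0, 0.0]
contact_force: [1.0, -0.5, -0.2]
gripper_width: 85.3
```

Run:
```python
from h import *
snap('scene','s7');snap('top','t7');s=arm.read_state()
print(s['clock'],s['position'],s['contact_force'],s['gripper_width'])
a=cv2.resize(cv2.imread('pics/s7.png')[260:345,200:280],None,fx=5,fy=5,interpolation=2);b=cv2.resize(cv2.imread('pics/s0.png')[260:345,200:280],None,fx=5,fy=5,interpolation=2)
cv2.imwrite('pics/c12.png',np.hstack([b,a]))
a=cv2.resize(cv2.imread('pics/s7.png')[205:320,320:460],None,fx=5,fy=5,interpolation=2);cv2.imwrite('pics/c13.png',a)
crop('t7',205,140,365,240,5,'c14')
for n in 'st':
  d=cv2.absdiff(cv2.imread(f'pics/{n}0.png'),cv2.imread(f'pics/{n}7.png')).max(2); cv2.imwrite(f'pics/d{n}.png',(d>60)*255)
```

```text
18.3167 [ 350.78894184 -431.18467465  248.37646901] [0.56363653 0.49285347 0.12343523] 85.71327755854914[ WARN:0@2.368] global loadsave.cpp:1063 imwrite_ Unsupported depth image for selected encoder is fallbacked to CV_8U.
```

View pics/c12.png

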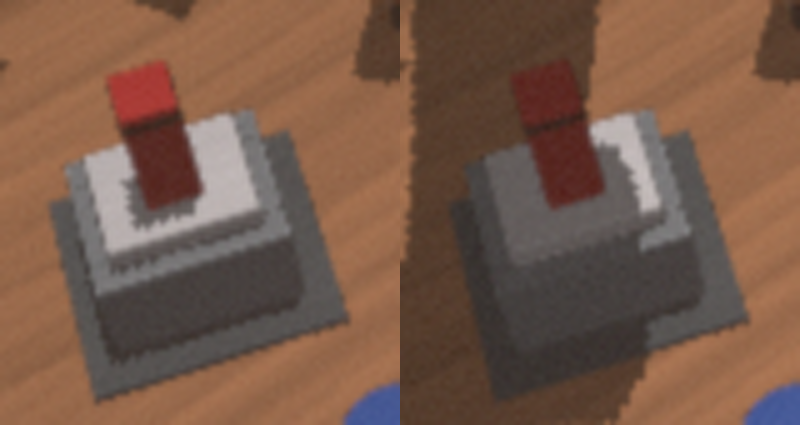

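View pics/c13.png

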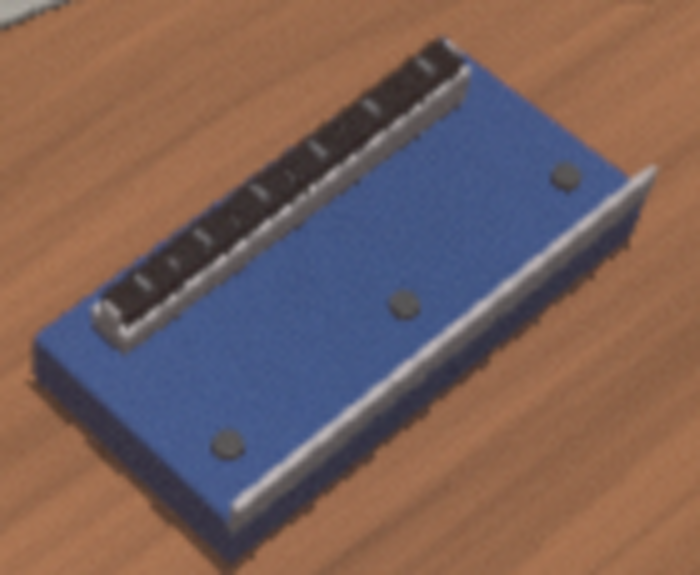

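View pics/t7.png

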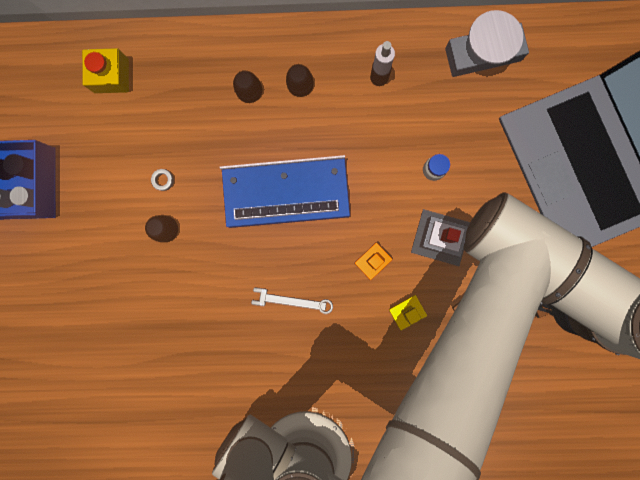

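View pics/ds.png

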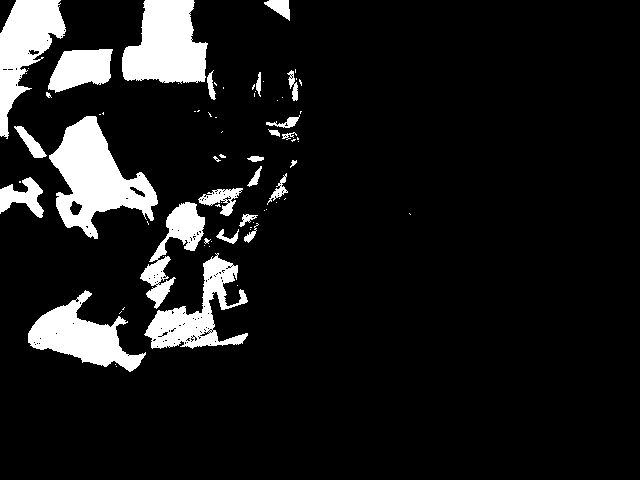

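Run:
```python
from bench import arm
print(arm.job_done())
```

```text
the job is handed in; nothing more can be done
None
```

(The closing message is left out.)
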